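# Push the vial rack into the hand-in bay and lock it behind the gate

### The arm

A 7-joint arm with a two-finger parallel gripper is mounted at the origin on the work surface. World frame = base frame: x ahead of the robot, y to its left, z up, the work surface at z = 0. Lengths are in m, angles in rad, forces in N, time in s.
With the tool pointing down it reaches from about 0.425 to 0.95 m from the base axis. Payload 16.7 kg.
Tool frame: the origin (TCP) lies where the fingers leave the gripper's body, on its centre line; the fingertips stand 97 mm ahead of it and the grasp point (between the pads) lies 78 mm ahead of it; z points along the fingers, y is the direction in which the jaws open and shut (so a half turn about z gives the same grasp; the last joint's range is limited). The gripper opens to 94 mm and grips with 3 to 60 N. Pads are 16 mm wide; open, the fingers measure 119 mm over their backs; the gripper's body (75 mm by 177 mm) begins 78 mm behind the grasp point.
Start: joints at [0.973, 0.426, 0.074, 1.606, -0.034, 1.111, -0.067], TCP at [0.293, -0.608, 0.303] pointing down, gripper open.
Joint ranges: [-2.85, 2.85], [-0.5, 2.14], [-1.23, 1.37], [0.21, 2.46], [-1.02, 4.16], [0.16, 2.05], [-2.73, 2.73]. Speed limits (rad/s): [1.89, 1.89, 2.39, 2.39, 3.01, 3.01, 3.01].

### API

Orientations are given as a rotation vector (axis times angle).
In Python, from plant import robot gives the robot as it stands.
- The arm moves only by the shell command python3 -m inch 'ROWS' [FORCE]. ROWS is JSON, a list of rows, each an object of numbers: "rx", "ry", "rz": the turn, a rotation vector about the tool's x, y, z in degrees; "x", "y", "z": the shift along the tool's x, y, z in cm; "gripper": the opening, from 0 (shut) to 1 (fully open). A call has 1 to 8 rows; each row is the pose to reach, as a shift and turn from the pose commanded when the call began, along the tool's axes at that moment; what a row does not reach only later rows make up. A row lasts 1/8 s, in which the tool goes at most 62.5 mm and 10.7 degrees, less where a joint would pass 70% of its speed; a pose out of reach is approached as far as the arm can. A call with a gripper value outside its range is refused whole. The fingers move at their own pace and stop on an object; FORCE is the grip in N (left out, the last holds). Time passes only in rows, so rows that repeat a pose let the fingers close. It gives the time, the measured TCP pose, the force and the opening at its end, in the units of the state.
- robot.observe(): the state, without advancing time (a new reading comes with each control period).
- robot.grab_frame(name): name is "scene" or "top"; returns a dict with "img" (400x640x3 uint8, blue, green, red), "vfov" (degrees; the focal length in pixels is half the picture's height over the tangent of half this angle, whatever the lens; pixels are square), "cx", "cy" (the principal point, pixels), "R" (3x3) and "t" (3): a world point X has camera coordinates R X + t. Camera axes: x right, y down, z forward; pixel columns grow to the right and rows downward; lengths in m; the calibration is good to about 2 mm. A picture is of the moment at which its call begins. There is no depth.
- robot.job_done(): hands the job in, once; it reports no verdict.
The state is a dict: "time_s": time; "qpos": joint angles; "qvel": joint speeds; "joint_torque": joint torques, N m; "eef_pos": TCP position; "eef_rot": TCP orientation; "contact_force": force on the tool from outside, world axes, zero at the start; "moment": the same for the moment, N m; "grip_width": opening from 0.0 (shut) to 1.0 (fully open).
Only numpy, scipy, OpenCV 4.12 (cv2) and the standard library are available. Lean on these libraries where they do the work, as an engineer would, in place of code of your own. Each camera call takes 0.05 s, during which the arm holds its last target. There are 200 camera calls.

### The job

With one fingertip, press the long yellow paddle down to lift the red and white gate, and keep it held down with that finger while you push the white vial rack by its orange plate along the chute until the rack is fully home against the end stop. Then let the paddle go so that the gate drops behind the vials, and move clear. The rack must only slide, never be lifted, the gate must neither be rammed by the rack nor come down on it, and the cup, the paper case and the jar stay where they are.

Things in the scene. Friction and masses are not known exactly. Their poses are not given: they have to be found in the camera images.
- chute: Fixed bay: grey floor 6 mm thick, blue walls 28 mm high above the bench. Origin at bench height midway between the walls in the gate's plane; y along the chute in the pushing direction, x across it away from the paddle, z up. Inside 72 mm wide; walls at x = -44 to -36 and 36 to 44 mm, from y = -275 mm (open end) to +105 mm (end stop).
- stop (a point): Middle of the end stop's face at floor height, chute y = +105 mm; the stop is 44 mm high above the bench. The rack is home when its front touches it: the rack's origin is then at chute y = +65 mm and the shut gate stands over the low deck, 25 mm behind the vial block.
- shaft (a point): Middle of the gate's hinge shaft: 10 mm thick, along the chute's y outside the wall, at chute x = -50 mm, 52 mm above the bench, from y = -262 to +8 mm, on two posts 60 mm high at y = -269 and +16 mm.
- gate (a joint): Gate angle, rad: 0 shut, 1.15 fully open (hard stop). Striped panel 6 mm thick, across the chute at y = 0, 32 to 58 mm above the bench when shut; it swings up sideways about the shaft, so the rack cannot push it open. The rack passes freely above 0.95. Sprung shut: about 3 N at the paddle's middle at first, 7 N fully open; let go, it shuts by itself.
- paddle (a point): Middle of the yellow paddle's upper face, 32 mm from the shaft's axis. Plate 4 mm thick, 46 mm wide, 207 mm long (chute y = -262 to -55 mm), fixed to the shaft on the -x side. Gate shut: slopes up outward at 32 degrees; open: down outward at 34, a fingertip on it at chute x = -82 mm then being 35 to 42 mm above the bench. A pressing fingertip can slide along it.
- rack: White loose rack, 0.25 to 0.5 kg, on the chute floor. Origin under the centre of the vial block, axes as the chute's, +y its front. Block 64 mm wide, y = -40 to 40 mm, 36 mm high, six capped vials to 46 mm. Behind it a deck 12 mm high, 68 mm wide, then the upright orange push plate: 60 mm wide across x, 6 mm thick, 12 to 72 mm high, rear face at y = -136 mm.
- push_face (a point): Centre of the rear face of the orange push plate, where a finger pushes; 42 mm above the rack's underside (48 mm above the bench), 136 mm behind the rack's origin.
- cup: Bystander: white paper cup with a green band and a stirring stick, 74 mm wide at the rim, 90 mm high (stick to 122 mm); origin at the centre of its underside.
- case: Bystander: orange paper baking case, 62 mm wide, 28 mm high; origin at the centre of its underside.
- jar: Bystander: small jar with a blue cap, 44 mm wide, 70 mm high; origin at the centre of its underside.
Mind the look-alikes: they are no part of the job. What is shaped like the rack but turquoise is not meant.

How it is judged:
On the way, in this order (a step that is already met when the one before it is completed fails the run):
1. the gate is held up by a finger on its paddle while the rack is still before it (value of joint gate above 0.9 rad and contact force between the fingers and gate above 0.5 N and y of rack in the frame of chute below -0.042 m), for 0.1 s.
2. the rack's vial block slides under the gate, the finger still holding the gate up (value of joint gate above 0.8 rad and contact force between the fingers and gate above 0.5 N and y of rack in the frame of chute between -0.02 and 0.045 m), for 0.1 s.
3. the rack is home against the end stop while the gate is still held up (y of rack in the frame of chute above 0.059 m and value of joint gate above 0.6 rad), for 0.05 s.
At the end, for the whole second after the job is handed in: The rack stands flat on the chute floor within 7 mm of the end stop and at rest, the gate is shut behind its vial block (below 0.06 rad), and the robot is clear (y of rack in the frame of chute above 0.058 m and z of rack in the frame of chute below 0.01 m and angle between rack's own z axis and vertical below 0.05 rad and value of joint gate below 0.06 rad and linear speed of rack below 0.01 m/s and velocity of joint gate below 0.05 rad/s); the robot touches nothing.
It fails at once if the rack was lifted or tipped (raised over 10 mm or tilted over 0.15 rad) (z of rack in the frame of chute above 0.016 m or angle between rack's own z axis and vertical above 0.15 rad).
It fails at once if the rack rammed the gate or the gate came down on the rack (over 3 N) (contact force between gate and rack above 3 N).
It fails at once if a bystander was moved over 15 mm or tipped (distance of any of cup, case, jar from where it was at the start of the episode above 0.015 m or angle between any of cup, case, jar's own z axis and vertical above 0.3 rad).
It also fails if it takes over 42 s, if anything falls off the work surface, if the arm or the gripper's body presses on something with over 40 N, if the wrist force passes 120 N, or if a joint passes its speed limit or range.

## Working session

There is one attempt and no reset: what is moved stays moved. The work goes in short steps, Python scripts to look and compute and a shell command to move; the robot and the scene stay as the last step left them, time stands still between calls to the robot, and variables do not carry over. Pictures are saved under pics/ and viewed, about 8 in all and at most 12, crops included, and the job is handed in when it is done.

```bash
mkdir -p pics; ls; python3 - <<'E'
from plant import robot
import cv2,pickle
s=robot.observe();print({k:s[k] for k in('time_s','eef_pos','eef_rot','contact_force','grip_width')})
d={}
for n in('scene','top'):
    f=robot.grab_frame(n);d[n]=f;cv2.imwrite(f'pics/{n}0.png',f['img']);print(n,f['vfov'],f['cx'],f['cy'],f['R'],f['t'])
pickle.dump(d,open('f0.pkl','wb'))
E
```

```text
pics
{'time_s': 0.0, 'eef_pos': array([ 0.29269126, -0.60790521,  0.30198081]), 'eef_rot': array([-3.06167944e+00, -6.98723905e-01,  6.00695578e-04]), 'contact_force': array([ 0.4905041 ,  0.60591444, -0.10804286]), 'grip_width': 0.9975202908526689}
scene 54.68713513025171 318.9019701866373 199.51270882571683 [[ 0.88751845  0.46068012 -0.00921039]
 [ 0.38923805 -0.76028015 -0.52006521]
 [-0.24658618  0.45798244 -0.8540769 ]] [-0.50641702 -0.15457084  1.1456799 ]
top 49.14717245709148 313.91392212088795 201.32751202442282 [[-0.02766497 -0.99905923 -0.03339609]
 [-0.99465878  0.03083587 -0.09850415]
 [ 0.09944128  0.0304926  -0.99457611]] [0.05860961 0.57905873 1.24137006]
```

View pics/scene0.png

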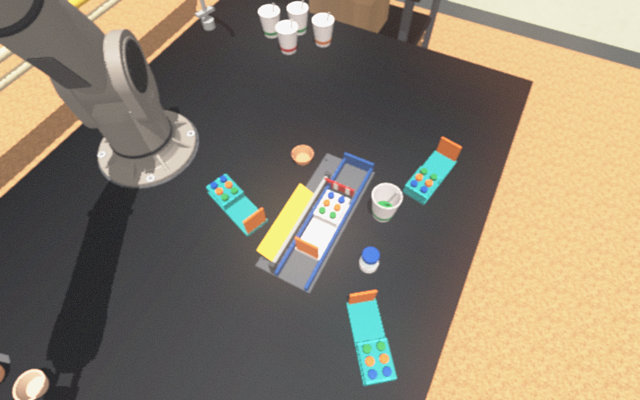

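View pics/top0.png

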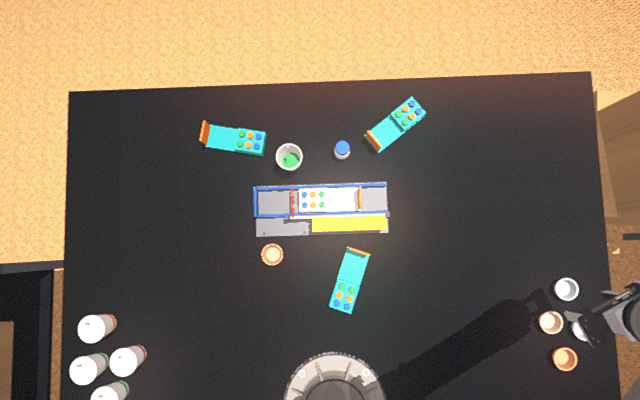

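The white rack sits in the blue chute, with its block at about (312,200) in top and its plate at (360,198). The gate is at (292,203) and the yellow paddle at (350,224). The turquoise look-alikes are at (235,140), (395,125) and (350,280). I'll check the choice in an enlarged crop.

```bash
python3 - <<'E'
import pickle,cv2
d=pickle.load(open('f0.pkl','rb'))
c=d['top']['img'][170:250,240:400];cv2.imwrite('pics/c1.png',cv2.resize(c,None,fx=5,fy=5,interpolation=cv2.INTER_CUBIC))
E
```

```text
(no output)
```

View pics/c1.png

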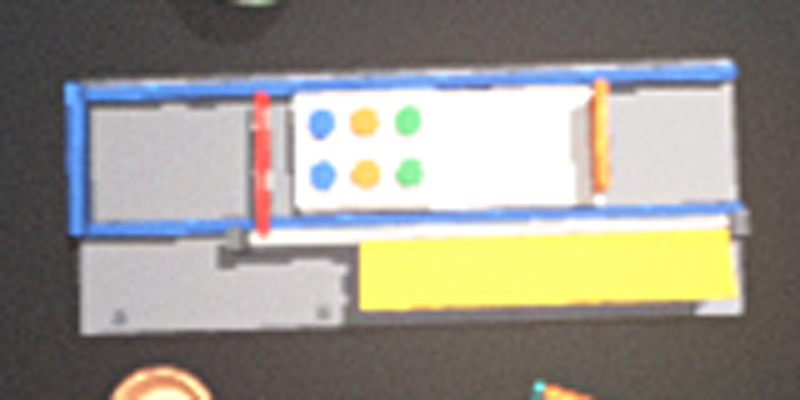

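```bash
cat > h.py <<'E'
import numpy as np
from scipy.optimize import least_squares
from scipy.spatial.transform import Rotation as Ro
def proj(f,P):
    c=np.asarray(P)@f['R'].T+f['t'];F=200/np.tan(np.radians(f['vfov'])/2)
    return c[:,:2]/c[:,2:]*F+[f['cx'],f['cy']]
def ch2w(p,L):
    L=np.atleast_2d(np.asarray(L,float))/1000;c,s=np.cos(p[2]),np.sin(p[2])
    return np.c_[p[0]+c*L[:,0]-s*L[:,1],p[1]+s*L[:,0]+c*L[:,1],L[:,2]]
E
python3 - <<'E'
import pickle;from h import *
f=pickle.load(open('f0.pkl','rb'))['top']
D=np.array([[735,62,44,-275,28],[735,80,36,-275,28],[738,205,-36,-275,28],[88,100,36,105,44],[84,222,-36,105,44],[262,163,0,0,58],
[360,310,-97.5,-55,82],[740,298,-97.5,-262,82]],float)
uv=(D[:,:2]+.5)/5-.5+[240,170]
r=least_squares(lambda p:(proj(f,ch2w(p,D[:,2:]))-uv).ravel(),[.6,.1,0],loss='soft_l1')
print(r.x,np.round((proj(f,ch2w(r.x,D[:,2:]))-uv),1).tolist())
np.save('chute.npy',r.x)
# rack y: plate rear top edge mid, front block top edge
for uvc,x,z,off in[((609,137),0,78,136),((294,150),0,42,-40)]:
    t=(np.array(uvc)+.5)/5-.5+[240,170]
    y=least_squares(lambda q:(proj(f,ch2w(r.x,[[q[0],q[1],z]]))-t).ravel(),[0,-50]).x
    print(y, y[1]+off)
for y in(-220,-71-9):print(ch2w(r.x,[[-41,y,40]]))
p=r.x[2];print(p)
from plant import robot
R0=Ro.from_rotvec(robot.observe()['eef_rot']);print(R0.as_matrix().round(3))
for s in(1,-1):
    yv=s*np.array([np.cos(p),np.sin(p),0]);zv=np.array([0,0,-1.]);Rt=Ro.from_matrix(np.c_[np.cross(yv,zv),yv,zv])
    print(s,np.degrees((R0.inv()*Rt).as_rotvec()))
E
```

```text
[0.5837094  0.1032863  0.00731194] [[0.1, 0.3], [0.2, -0.6], [0.9, -0.9], [-1.5, -0.2], [-0.1, 0.2], [-0.1, -2.3], [0.5, 1.7], [-0.4, 1.4]]
[  -1.44189729 -195.86188904] -59.86188903907174
[  1.8364694  -17.50573316] -57.50573316365593
[[ 0.54431911 -0.1170076   0.04      ]]
[[0.54329545 0.02298866 0.04      ]]
0.007311937078445948
[[ 0.901  0.434 -0.001]
 [ 0.434 -0.901  0.001]
 [-0.    -0.001 -1.   ]]
1 [-6.34806519e-02 -3.35078823e-02 -6.47066704e+01]
-1 [-3.78210190e-02  7.16518853e-02  1.15293306e+02]
```

The crop confirms it. The white rack with its orange plate at crop (602,135) is in the chute, ahead of the red and white gate at (262,163), and is the one meant. Now I'll refine the pose with the scene view.

```bash
python3 - <<'E'
import pickle,cv2
d=pickle.load(open('f0.pkl','rb'))
c=d['scene']['img'][145:295,250:390];cv2.imwrite('pics/c2.png',cv2.resize(c,None,fx=4,fy=4,interpolation=cv2.INTER_CUBIC))
E
```

```text
(no output)
```

View pics/c2.png

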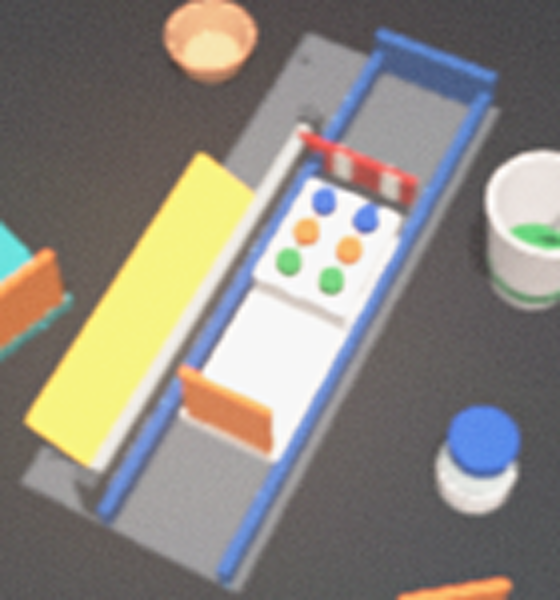

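```bash
python3 - <<'E'
import pickle;from h import *
d=pickle.load(open('f0.pkl','rb'))
T=np.array([[735,62,44,-275,28],[735,80,36,-275,28],[738,205,-36,-275,28],[88,100,36,105,44],[84,222,-36,105,44],
[360,310,-97.5,-55,82],[740,298,-97.5,-262,82]],float)
S=np.array([[221,575,36,-275,28],[97,511,-44,-275,28],[203,152,-97.5,-55,82],[25,422,-97.5,-262,82],[490,92,36,105,44]],float)
ut=(T[:,:2]+.5)/5-.5+[240,170];us=(S[:,:2]+.5)/4-.5+[250,145]
res=lambda p:np.r_[proj(d['top'],ch2w(p,T[:,2:]))-ut,proj(d['scene'],ch2w(p,S[:,2:]))-us]
r=least_squares(lambda p:res(p).ravel(),[.6,.1,0],loss='soft_l1')
print(r.x,res(r.x).round(1).tolist());np.save('chute.npy',r.x)
for c,uvc,k,o,x,z in[('top',(609,137),5,[240,170],0,78),('scene',(182,370),4,[250,145],-30,78),('scene',(270,413),4,[250,145],30,78)]:
    t=(np.array(uvc)+.5)/k-.5+o
    print(c,x,least_squares(lambda q:(proj(d[c],ch2w(r.x,[[q[0],q[1],z]]))-t).ravel(),[0,-50]).x)
E
```

```text
[ 0.58768642  0.10303991 -0.00258964] [[0.3, -0.2], [0.4, -1.0], [0.9, -1.3], [-1.3, -1.9], [-0.2, -1.5], [0.2, 0.5], [-0.7, 0.9], [-0.3, -0.1], [0.8, 0.7], [-1.3, -0.2], [-0.9, -0.6], [-0.6, -2.3]]
top 0 [  -3.48015451 -195.63047257]
scene -30 [ -32.54414476 -191.19604313]
scene 30 [  25.71840303 -191.77357965]
```

The chute origin is about (0.586, 0.103) in world, with yaw about 0, and the plate's rear face is at chute y of about -193 mm. I'll move above: holder finger at chute x -82, pusher at about +3, chute y -225.

```bash
python3 -m inch '[{"x":4,"y":-3,"rz":-7,"gripper":0.77},{"x":9,"y":-7,"rz":-16,"gripper":0.77},{"x":14,"y":-10.5,"rz":-25,"gripper":0.77},{"x":19,"y":-14,"rz":-34,"gripper":0.77},{"x":24,"y":-18,"rz":-43,"gripper":0.77},{"x":29,"y":-21.5,"rz":-52,"gripper":0.77},{"x":34,"y":-25.5,"rz":-60,"gripper":0.77},{"x":38,"y":-28.5,"rz":-64.3,"gripper":0.77}]'; cat > st.py <<'E'
from plant import robot;from h import *
p=np.load('chute.npy') if 0 else np.array([.586,.103,0.])
s=robot.observe();R=Ro.from_rotvec(s['eef_rot']).as_matrix()
print('t',s['time_s'],'w',s['grip_width'],'F',np.round(s['contact_force'],2))
print('TCP',s['eef_pos'].round(4),'tip',(s['eef_pos']+R[:,2]*.097).round(4),'chute',((s['eef_pos']+R[:,2]*.097-[*p[:2],0])*1000).round(1))
print(R.round(3).tolist())
d=np.array([.586-.040,.103-.225,.20])-s['eef_pos'];print('tool delta to pre-pose cm',(R.T@d*100).round(2))
E
python3 st.py
```

```text
t 0.1 w 1.0013007509014118 F [-0.14 -0.26  0.23]
TCP [ 0.2927 -0.6079  0.302 ] tip [ 0.2927 -0.6078  0.205 ] chute [-293.3 -710.8  205. ]
[[0.901, 0.434, -0.001], [0.434, -0.901, 0.001], [-0.0, -0.001, -1.0]]
tool delta to pre-pose cm [ 43.9  -32.78  10.24]$[0]: bad value
```

```bash
python3 -m inch '[{"x":4.0,"y":-3.0,"z":0.0,"rx":0.0,"ry":0.0,"rz":-7.0,"gripper":0.77},{"x":9.0,"y":-7.0,"z":0.0,"rx":0.0,"ry":0.0,"rz":-16.0,"gripper":0.77}]'; python3 st.py
```

```text
time_s: 0.35
eef_pos: [0.3428, -0.5067, 0.302]
eef_rot: [-2.934, -1.122, 0.001]
contact_force: [2.2, -0.1, 0.5]
grip_width: 0.821
t 0.35 w 0.8209228810586839 F [ 2.15 -0.06  0.47]
TCP [ 0.3428 -0.5067  0.302 ] tip [ 0.3427 -0.5067  0.205 ] chute [-243.3 -609.7  205. ]
[[0.745, 0.667, -0.001], [0.667, -0.745, 0.0], [-0.0, -0.001, -1.0]]
tool delta to pre-pose cm [ 40.81 -15.08  10.2 ]
```

```bash
python3 -m inch '[{"x":5.5,"y":-2.0,"z":0,"rx":0,"ry":0,"rz":-8,"gripper":0.77},{"x":11,"y":-4,"z":0,"rx":0,"ry":0,"rz":-16,"gripper":0.77},{"x":16.5,"y":-6,"z":0,"rx":0,"ry":0,"rz":-24,"gripper":0.77},{"x":22,"y":-8,"z":0,"rx":0,"ry":0,"rz":-32,"gripper":0.77},{"x":27.5,"y":-10,"z":0,"rx":0,"ry":0,"rz":-40,"gripper":0.77},{"x":33,"y":-12,"z":1,"rx":0,"ry":0,"rz":-48.2,"gripper":0.77},{"x":38,"y":-14,"z":4,"rx":0,"ry":0,"rz":-48.2,"gripper":0.77},{"x":40.8,"y":-15.1,"z":7,"rx":0,"ry":0,"rz":-48.2,"gripper":0.77}]'; python3 st.py
```

```text
time_s: 1.35
eef_pos: [0.5479, -0.1203, 0.232]
eef_rot: [2.22, 2.223, 0.002]
contact_force: [0.7, -1.6, -0.4]
grip_width: 0.768
t 1.35 w 0.7682382942894707 F [ 0.74 -1.58 -0.35]
TCP [ 0.5479 -0.1203  0.232 ] tip [ 0.548  -0.1203  0.135 ] chute [ -38.  -223.3  135. ]
[[-0.001, 1.0, 0.001], [1.0, 0.001, 0.001], [0.001, 0.001, -1.0]]
tool delta to pre-pose cm [-0.17 -0.19  3.2 ]
```

```bash
python3 -m inch '[{"x":0,"y":-0.2,"z":2,"rx":0,"ry":0,"rz":0,"gripper":0.77},{"x":0,"y":-0.2,"z":4.5,"rx":0,"ry":0,"rz":0,"gripper":0.77},{"x":0,"y":-0.2,"z":4.5,"rx":0,"ry":0,"rz":0,"gripper":0.77}]'; python3 st.py; python3 - <<'E'
from plant import robot
import cv2,numpy as np
a=robot.grab_frame('scene')['img'][130:300,230:400];b=robot.grab_frame('top')['img'][150:270,240:410]
cv2.imwrite('pics/c3.png',np.hstack([cv2.resize(a,(400,400)),cv2.resize(b,(400,282)) if 0 else cv2.copyMakeBorder(cv2.resize(b,(400,282)),0,118,0,0,0)]))
E
```

```text
time_s: 1.72
eef_pos: [0.544, -0.123, 0.1861]
eef_rot: [-2.221, -2.218, 0.003]
contact_force: [0.8, 0.3, 0.9]
grip_width: 0.769
t 1.725 w 0.7693573363036683 F [0.76 0.3  0.93]
TCP [ 0.544  -0.123   0.1861] tip [ 0.5437 -0.1229  0.0891] chute [ -42.3 -225.9   89.1]
[[0.001, 1.0, -0.003], [1.0, -0.001, 0.001], [0.001, -0.003, -1.0]]
tool delta to pre-pose cm [ 0.1   0.19 -1.39]
```

View pics/c3.png

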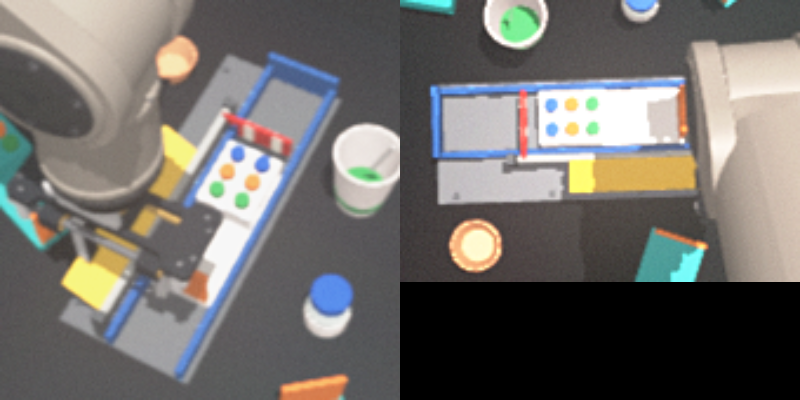

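The pusher fingertip at (160,285) is behind the plate at (205,280), and the holder finger is over the paddle. Next I press.

```bash
python3 -m inch '[{"x":0,"y":0.1,"z":0.8,"rx":0,"ry":0,"rz":0,"gripper":0.77},{"x":0,"y":0.1,"z":1.6,"rx":0,"ry":0,"rz":0,"gripper":0.77},{"x":0,"y":0.1,"z":2.4,"rx":0,"ry":0,"rz":0,"gripper":0.77},{"x":0,"y":0.1,"z":3.2,"rx":0,"ry":0,"rz":0,"gripper":0.77},{"x":0,"y":0.1,"z":4.0,"rx":0,"ry":0,"rz":0,"gripper":0.77},{"x":0,"y":0.1,"z":4.4,"rx":0,"ry":0,"rz":0,"gripper":0.77},{"x":0,"y":0.1,"z":4.7,"rx":0,"ry":0,"rz":0,"gripper":0.77},{"x":0,"y":0.1,"z":4.7,"rx":0,"ry":0,"rz":0,"gripper":0.77}]'; python3 st.py; python3 - <<'E'
from plant import robot
import cv2,numpy as np
a=robot.grab_frame('scene')['img'][130:300,230:400];b=robot.grab_frame('top')['img'][150:270,240:410]
cv2.imwrite('pics/c4.png',np.hstack([cv2.resize(a,(400,400)),cv2.copyMakeBorder(cv2.resize(b,(400,282)),0,118,0,0,0)]))
E
```

```text
time_s: 2.82
eef_pos: [0.5464, -0.1232, 0.1407]
eef_rot: [2.223, 2.219, 0.001]
contact_force: [0.3, 0.9, 7.3]
grip_width: 0.765
t 2.825 w 0.7653120864907289 F [0.34 0.86 7.29]
TCP [ 0.5464 -0.1232  0.1407] tip [ 0.5465 -0.1232  0.0437] chute [ -39.5 -226.2   43.7]
[[0.002, 1.0, 0.001], [1.0, -0.002, -0.0], [-0.0, 0.001, -1.0]]
tool delta to pre-pose cm [ 0.12 -0.04 -5.93]
```

View pics/c4.png

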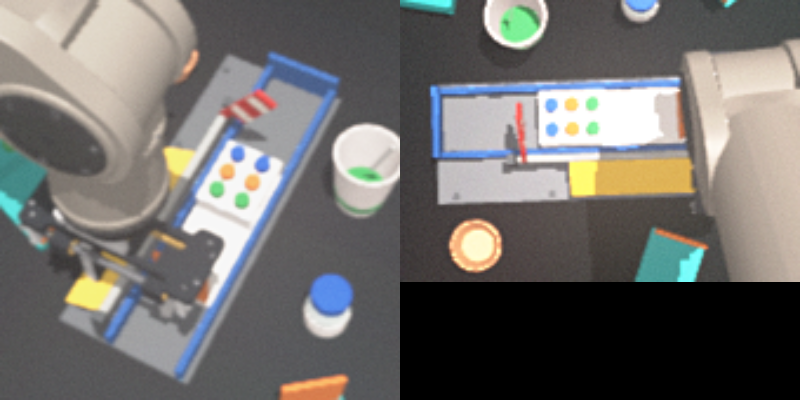

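The gate has lifted, with its panel tilted at (250,108), and the force is 7 N. I'll press a bit further to find the hard stop.

```bash
python3 -m inch '[{"x":0,"y":0,"z":0.2,"rx":0,"ry":0,"rz":0,"gripper":0.77},{"x":0,"y":0,"z":0.3,"rx":0,"ry":0,"rz":0,"gripper":0.77},{"x":0,"y":0,"z":0.3,"rx":0,"ry":0,"rz":0,"gripper":0.77}]'; python3 -m inch '[{"x":0,"y":0,"z":0.3,"rx":0,"ry":0,"rz":0,"gripper":0.77},{"x":0,"y":0,"z":0.3,"rx":0,"ry":0,"rz":0,"gripper":0.77}]'
```

```text
time_s: 3.3
eef_pos: [0.5466, -0.1233, 0.1379]
eef_rot: [2.222, 2.219, 0.001]
contact_force: [1.1, -0.7, 8.3]
grip_width: 0.771
time_s: 3.55
eef_pos: [0.5469, -0.1233, 0.1358]
eef_rot: [2.222, 2.218, 0.001]
contact_force: [-2.7, 0.2, 23.6]
grip_width: 0.771
```

The hard stop is reached (24 N, tip about 39 mm). I'll ease off 2 mm and start pushing.

```bash
python3 -m inch '[{"x":0,"y":0,"z":-0.2,"rx":0,"ry":0,"rz":0,"gripper":0.77},{"x":1,"y":0,"z":-0.2,"rx":0,"ry":0,"rz":0,"gripper":0.77},{"x":2,"y":0,"z":-0.2,"rx":0,"ry":0,"rz":0,"gripper":0.77},{"x":2.6,"y":0,"z":-0.2,"rx":0,"ry":0,"rz":0,"gripper":0.77},{"x":3.2,"y":0,"z":-0.2,"rx":0,"ry":0,"rz":0,"gripper":0.77},{"x":3.8,"y":0,"z":-0.2,"rx":0,"ry":0,"rz":0,"gripper":0.77},{"x":4.0,"y":0,"z":-0.2,"rx":0,"ry":0,"rz":0,"gripper":0.77}]'; python3 st.py; python3 - <<'E'
from plant import robot
import cv2,numpy as np
a=robot.grab_frame('scene')['img'][130:300,230:400];b=robot.grab_frame('top')['img'][150:270,240:410]
cv2.imwrite('pics/c5.png',np.hstack([cv2.resize(a,(400,400)),cv2.copyMakeBorder(cv2.resize(b,(400,282)),0,118,0,0,0)]))
E
```

```text
time_s: 4.42
eef_pos: [0.5456, -0.084, 0.1365]
eef_rot: [2.224, 2.219, -0.003]
contact_force: [-3.4, -6.0, 6.2]
grip_width: 0.771
t 4.425 w 0.7710325129946164 F [-3.36 -5.98  6.17]
TCP [ 0.5456 -0.084   0.1365] tip [ 0.5455 -0.0841  0.0395] chute [ -40.5 -187.1   39.5]
[[0.002, 1.0, -0.001], [1.0, -0.002, -0.001], [-0.001, -0.001, -1.0]]
tool delta to pre-pose cm [-3.81  0.04 -6.34]
```

View pics/c5.png

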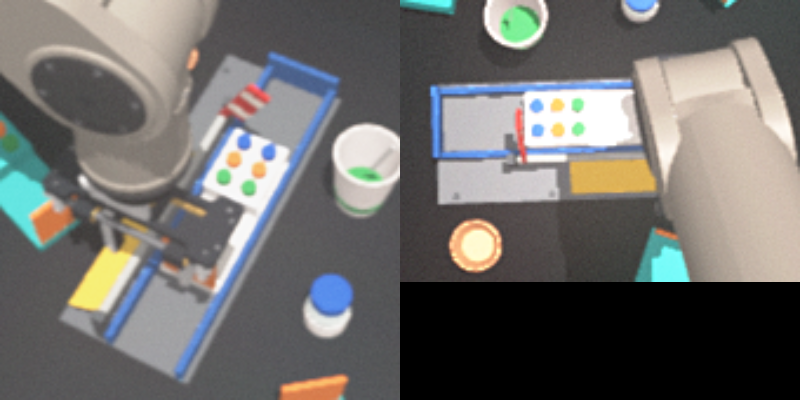

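The rack has slid forward, with its front now at the raised gate (525,115), and the gate is still up with the paddle loaded. I'll keep pushing.

```bash
python3 -m inch '[{"x":1,"y":0,"z":0,"rx":0,"ry":0,"rz":0,"gripper":0.77},{"x":2,"y":0,"z":0,"rx":0,"ry":0,"rz":0,"gripper":0.77},{"x":3,"y":0,"z":0,"rx":0,"ry":0,"rz":0,"gripper":0.77},{"x":4,"y":0,"z":0,"rx":0,"ry":0,"rz":0,"gripper":0.77},{"x":5,"y":0,"z":0,"rx":0,"ry":0,"rz":0,"gripper":0.77},{"x":6,"y":0,"z":0,"rx":0,"ry":0,"rz":0,"gripper":0.77},{"x":7,"y":0,"z":0,"rx":0,"ry":0,"rz":0,"gripper":0.77},{"x":8,"y":0,"z":0,"rx":0,"ry":0,"rz":0,"gripper":0.77}]'; python3 st.py
```

```text
time_s: 5.52
eef_pos: [0.5458, -0.0042, 0.1365]
eef_rot: [2.224, 2.218, -0.003]
contact_force: [-3.8, -7.4, 6.7]
grip_width: 0.765
t 5.525 w 0.7645898166487051 F [-3.79 -7.39  6.66]
TCP [ 0.5458 -0.0042  0.1365] tip [ 0.5456 -0.0043  0.0395] chute [ -40.4 -107.3   39.5]
[[0.002, 1.0, -0.001], [1.0, -0.002, -0.002], [-0.002, -0.001, -1.0]]
tool delta to pre-pose cm [-11.79   0.05  -6.34]
```

```bash
python3 -m inch '[{"x":0.6,"y":0,"z":0,"rx":0,"ry":0,"rz":0,"gripper":0.77},{"x":1.2,"y":0,"z":0,"rx":0,"ry":0,"rz":0,"gripper":0.77},{"x":1.8,"y":0,"z":0,"rx":0,"ry":0,"rz":0,"gripper":0.77},{"x":2.1,"y":0,"z":0,"rx":0,"ry":0,"rz":0,"gripper":0.77},{"x":2.4,"y":0,"z":0,"rx":0,"ry":0,"rz":0,"gripper":0.77}]'; python3 -m inch '[{"x":0.2,"y":0,"z":0,"rx":0,"ry":0,"rz":0,"gripper":0.77},{"x":0.4,"y":0,"z":0,"rx":0,"ry":0,"rz":0,"gripper":0.77},{"x":0.4,"y":0,"z":0,"rx":0,"ry":0,"rz":0,"gripper":0.77}]'
```

```text
time_s: 6.15
eef_pos: [0.5458, 0.0196, 0.1365]
eef_rot: [2.224, 2.218, -0.003]
contact_force: [-3.3, -6.7, 7.7]
grip_width: 0.772
time_s: 6.52
eef_pos: [0.5458, 0.0229, 0.1365]
eef_rot: [2.225, 2.217, -0.004]
contact_force: [-3.9, -10.2, 9.5]
grip_width: 0.773
```

```bash
python3 -m inch '[{"x":0.15,"y":0,"z":0,"rx":0,"ry":0,"rz":0,"gripper":0.77},{"x":0.3,"y":0,"z":0,"rx":0,"ry":0,"rz":0,"gripper":0.77},{"x":0.3,"y":0,"z":0,"rx":0,"ry":0,"rz":0,"gripper":0.77}]';python3 - <<'E'
from plant import robot
import cv2,numpy as np
a=robot.grab_frame('scene')['img'][130:300,230:400];b=robot.grab_frame('top')['img'][150:270,240:410]
cv2.imwrite('pics/c6.png',np.hstack([cv2.resize(a,(400,400)),cv2.copyMakeBorder(cv2.resize(b,(400,282)),0,118,0,0,0)]))
E
```

```text
time_s: 6.9
eef_pos: [0.5458, 0.0234, 0.1365]
eef_rot: [2.227, 2.213, -0.007]
contact_force: [-5.2, -23.3, 11.7]
grip_width: 0.77
```

View pics/c6.png

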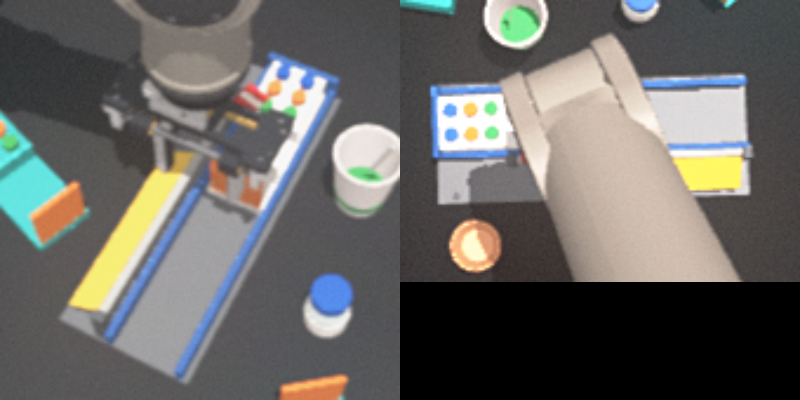

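The rack is home: the block is against the stop (437,120), the push force rose to 23 N with no further motion, and the gate is still up. I'll back off the plate, then rise.

```bash
python3 -m inch '[{"x":-0.4,"y":0,"z":0,"rx":0,"ry":0,"rz":0,"gripper":0.77},{"x":-1.0,"y":0,"z":0,"rx":0,"ry":0,"rz":0,"gripper":0.77},{"x":-1.6,"y":0,"z":0,"rx":0,"ry":0,"rz":0,"gripper":0.77},{"x":-1.6,"y":0,"z":-0.8,"rx":0,"ry":0,"rz":0,"gripper":0.77},{"x":-1.6,"y":0,"z":-1.6,"rx":0,"ry":0,"rz":0,"gripper":0.77},{"x":-1.6,"y":0,"z":-2.4,"rx":0,"ry":0,"rz":0,"gripper":0.77},{"x":-1.6,"y":0,"z":-3.2,"rx":0,"ry":0,"rz":0,"gripper":0.77},{"x":-1.6,"y":0,"z":-4.2,"rx":0,"ry":0,"rz":0,"gripper":0.77}]'
python3 -m inch '[{"x":0,"y":0,"z":-3,"rx":0,"ry":0,"rz":0,"gripper":0.77},{"x":-2,"y":0,"z":-8,"rx":0,"ry":0,"rz":0,"gripper":0.77},{"x":-6,"y":0,"z":-12,"rx":0,"ry":0,"rz":0,"gripper":0.77},{"x":-11,"y":0,"z":-14,"rx":0,"ry":0,"rz":0,"gripper":0.77},{"x":-16,"y":0,"z":-14,"rx":0,"ry":0,"rz":0,"gripper":0.77},{"x":-21,"y":0,"z":-14,"rx":0,"ry":0,"rz":0,"gripper":0.77},{"x":-25,"y":0,"z":-14,"rx":0,"ry":0,"rz":0,"gripper":0.77},{"x":-25,"y":0,"z":-14,"rx":0,"ry":0,"rz":0,"gripper":0.77}]';python3 - <<'E'
from plant import robot
import cv2,numpy as np
a=robot.grab_frame('scene')['img'][130:300,230:400];b=robot.grab_frame('top')['img'][150:270,240:410]
cv2.imwrite('pics/c7.png',np.hstack([cv2.resize(a,(400,400)),cv2.copyMakeBorder(cv2.resize(b,(400,282)),0,118,0,0,0)]))
E
```

```text
time_s: 8.0
eef_pos: [0.5461, 0.0119, 0.1793]
eef_rot: [-2.223, -2.22, 0.0]
contact_force: [0.0, -0.5, 0.4]
grip_width: 0.771
time_s: 9.0
eef_pos: [0.5449, -0.2414, 0.3187]
eef_rot: [-2.228, -2.215, 0.001]
contact_force: [0.2, 0.7, -0.2]
grip_width: 0.771
```

View pics/c7.png

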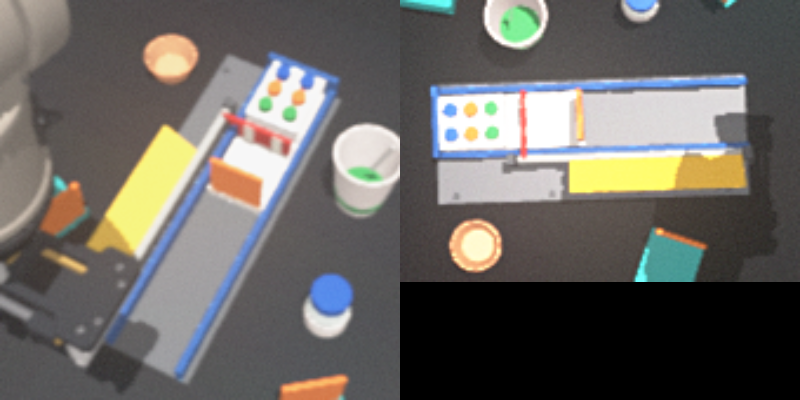

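The gate is shut behind the vials at (522,125), the rack is against the stop (437,120), the bystanders are in place and the arm is clear. I'm handing the job in.

```bash
python3 -c "
from plant import robot
print(robot.job_done())"; python3 st.py
```

```text
the job is handed in; nothing more can be done
None
the job is handed in; nothing more can be done
```

The job is done and handed in at about 9 s. One finger held the paddle down just off its hard stop, while the other slid the white rack along by its orange plate to the end stop. I then backed off the plate, let the paddle up and moved clear.

- **Rack home:** the push force rose to 23 N with no further motion, at the position expected for home. The last pictures show the rack flat against the stop.
- **Gate:** the same pictures show it shut over the low deck, behind the vials.
- **Bystanders and robot:** the cup, case and jar look where they were, judged by eye. The contact force is back to noise, under 1 N.
- **Not measured:** I judged the gate angle only from pictures and the fingertip height and force.
- **Disagreements:** the chute fit left errors of up to about 2 pixels (4 mm). The two views of the push plate also differed by about 4 mm. Neither mattered, because contact forces set the final positions.
- **Refused call:** the first move call was rejected because its rows left out some keys. Nothing moved.

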